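Put the serving boards away in the pantry

ROBOT

A 6-joint arm with a two-finger parallel gripper is mounted at the origin on the work surface. World frame = base frame: x ahead of the robot, y to its left, z up, the work surface at z = 0. Lengths are in m, angles in rad, forces in N, time in s.
With the tool pointing down it reaches from about 0.25 to 0.725 m from the base axis. Payload 4 kg.
Tool frame: the origin (TCP) lies at the very end of the fingers, on their centre line; the grasp point (between the pads) lies 19 mm behind it; z points along the fingers, y is the line along which they close (so a half turn about z gives the same grasp; the last joint's range is limited). The gripper opens to 85 mm and grips with 20 to 120 N. Pads are 22 mm wide; open, the fingers measure 114 mm over their backs; the gripper's body (76 mm by 85 mm) begins 54 mm behind the grasp point. The pads swing forward as they close: fully open they stand 13 mm farther back than shut.
Start: joints at [1.284, 0.241, 0.005, 1.335, 0, 1.571], TCP at [0.141, 0.48, 0.231] pointing down, gripper open.
Joint ranges: [-2.72, 2.72], [-1.05, 1.87], [-1.09, 1.28], [-1.99, 2.15], [-1.42, 1.44], [-3.14, 3.14]. Speed limits (rad/s): [2.79, 2.79, 3.14, 3.14, 3.14, 3.14].

INTERFACE

Orientations are given as a unit quaternion [x, y, z, w].
In Python, from workcell import monitor, viewer, job gives the robot as it stands.
- The arm moves only by the tool arm_command, never from a script. Its argument "increments" is a list of rows, each an object of numbers: "dx", "dy", "dz": the shift along the tool's x, y, z in cm; "wx", "wy", "wz": the turn, a rotation vector about the tool's x, y, z in rad; "grip": the finger opening in cm, from 0 to 8.54. In form: [{"dx": .., "dy": .., "dz": .., "wx": .., "wy": .., "wz": .., "grip": ..}, ...]. A call has 1 to 10 rows; each row is the pose to reach, as a shift and turn from the pose commanded when the call began, along the tool's axes at that moment; what a row does not reach only later rows make up. A row lasts 1/10 s, in which the tool goes at most 50 mm and 8.59 degrees, less where a joint would pass 70% of its speed; a pose out of reach is approached as far as the arm can. A call with a gripper value outside its range is refused whole. The fingers move at their own pace and stop on an object; the grip force is fixed at half the most. Time passes only in rows, so rows that repeat a pose let the fingers close. It gives the time, the measured TCP pose, the force, the opening and the grip force at its end, in the units of the state.
- monitor.get_obs(): the state, without advancing time (a new reading comes with each control period).
- viewer.camera(name): name is "side" or "top" or "wrist"; returns (picture, depth): 480x640x3 uint8, red, green, blue; 480x640 float32, m along the optical axis (not along the pixel's ray), 0 where there is no reading.
- viewer.get_calibration(name): a dict with "fovy" (degrees; the focal length in pixels is half the picture's height over the tangent of half this angle, whatever the lens; pixels are square), "cx", "cy" (the principal point, pixels), "view" (4x4, takes a point from world to camera coordinates). Camera axes: x right, y up, looking along -z (the intrinsics and any distortion apply to the point x, -y, -z); pixel columns grow to the right and rows downward; lengths in m; the calibration is good to about 2 mm. A picture is of the moment at which its call begins: read the wrist's pose just before it. get_calibration takes no time and is no camera call; for the wrist camera it gives the pose at the moment of the call.
- job.job_done(): hands the job in; it is judged then, once.
The state is a dict: "clock": time; "joint_pos": joint angles; "joint_vel": joint speeds; "tau": joint torques, N m; "eef_pos": TCP position; "tool_rot": TCP orientation; "ft_force": force on the tool from outside, world axes, zero at the start; "ft_torque": the same for the moment, N m; "grip_width": finger opening in m; "grasp_force": force on a finger pad.
Only numpy, scipy, OpenCV 4.12 (cv2) and the standard library are available. Lean on these libraries where they do the work, as an engineer would, in place of code of your own. Each camera call takes 0.05 s, during which the arm holds its last target. There are 200 camera calls.

TASK

Put the wooden boards away: take the paddle with the hole out of the slotted block and hang it by its hole on the stand's hook, and slide the plain wooden board that sticks out of the block fully home in its slot, against the stop. Leave the white board in the block and everything else on the counter standing where it is.

Things in the scene. Friction and masses are not known exactly. Their poses are not given: they have to be found in the camera images.
- rack: Fixed slotted wooden block, 154 (x) x 148 (y) x 50 mm high, origin on the counter under the middle of the slots. Three slots run along its y, at x = -50, 0, +50 mm: 18 mm wide, 40 mm deep (floor at z = 10 mm), open at the +y end (y = +70 mm), closed at the -y end by a stop wall (inner face at y = -70 mm). Boards stand on edge in the slots.
- stand: Fixed dark steel hanging stand: foot 130 (x) x 110 (y) x 12 mm, origin under the foot's centre; a 14 mm thick upright post at its x = +45 mm, topped by an 18 mm ball (top at z = 265 mm), carries one hook.
- hook_mid (a point): Top of the stand's hook bar, midway along it, at x = +5, z = 257 mm in the stand's frame; axes as the stand's. The bar is round, 8 mm thick; it leaves the post 40 mm in +x from here and runs to 35 mm in -x, rising 6 mm in all; there it bends up into a short tip, whose top is 43 mm in -x and 10 mm above this point.
- paddle: Light wooden serving paddle with a hole in its neck, 14 mm thick (x), standing upright in one of the slots, neck up. Blade 110 mm wide (y), z = 0 to 120 mm; neck 46 mm wide, z = 120 to 190 mm. Origin at the middle of its lower edge, on the slot floor. About 0.18 kg.
- paddle_hole (a point): Centre of the 30 mm round hole through the paddle's neck (along its x), 164 mm above its lower edge and 26 mm below its top; axes as the paddle's.
- board: Plain light wooden board, no neck or hole, 14 mm thick (x), 150 mm long (y), 120 mm tall (z), standing on edge in another slot and sticking out of its open end. Origin on its lower edge: inner end at y = -20, outer end at y = +130 mm. Home when its inner end meets the stop wall; its outer end then stands 10 mm out of the block. About 0.18 kg.
- board_end (a point): Middle of the thickness of the plain board's outer end face, 90 mm above its lower edge; axes as the board's.
- small_board: Small white plastic board, 14 x 110 x 90 mm tall, standing in the remaining slot wholly within the block's length; a bystander. Origin at the middle of its lower edge.
- bowl: Bystander: white bowl, 110 mm across, 45 mm high, origin under its centre.
- flask: Bystander: white bottle with black cap, 52 mm across, about 150 mm high, origin under its centre.
- mug: Bystander: white mug, 76 mm across, 85 mm high, origin under its centre.
- jar: Bystander: glass jar with steel lid, 68 mm across, about 100 mm high, origin under its centre.
- ramekin: Bystander: small black cup, 70 mm across, 40 mm high, origin under its centre.
- tin: Bystander: aluminium can, 72 mm across, 90 mm high, origin under its centre.

How it is judged:
By the outcome, as a careful person would: the job done as asked, in the order asked, and still so for the second after the job is handed in, with the robot touching nothing.
It also fails if it takes over 53 s, if anything falls off the work surface, if the arm or the gripper's body presses on something with over 40 N, if the wrist force passes 120 N, or if a joint passes its speed limit or range.

## Working session

There is one attempt and no reset: what is moved stays moved. The work goes in short steps, Python scripts to look and compute and a tool call to move; the robot and the scene stay as the last step left them, time stands still between calls to the robot, and variables do not carry over. Pictures are saved under pics/ and viewed, at most 10 in all, crops included, and the job is handed in when it is done.

Besides the shell and the picture viewer there is one more tool, called after "Call:" as a command line: name --argument value ..., lists and objects as JSON in quotes. arm_command: Moves the arm, as the interface text tells. Its arguments: {"type":"object","properties":{"increments":{"type":"array","items":{"type":"object","properties":{"dx":{"type":"number"},"dy":{"type":"number"},"dz":{"type":"number"},"wx":{"type":"number"},"wy":{"type":"number"},"wz":{"type":"number"},"grip":{"type":"number"}}}}},"required":["increments"]}

```bash
mkdir -p pics
cat > h.py <<'E'
import numpy as np, cv2
from workcell import monitor, viewer, job
def grab(n):
    c=viewer.get_calibration(n); p,d=viewer.camera(n); np.savez(f'{n}.npz',p=p,d=d,V=c['view'],k=[c['fovy'],c['cx'],c['cy']])
    return p,d,c
def cloud(d,c):
    f=240/np.tan(np.radians(c['fovy'])/2); v,u=np.mgrid[:480,:640]
    P=np.stack([(u-c['cx'])/f*d,-(v-c['cy'])/f*d,-d],-1)
    V=np.array(c['view']); return (P-V[:3,3])@V[:3,:3]
E
python3 - <<'E'
from h import *
for n in('side','top'):
    p,d,c=grab(n); cv2.imwrite(f'pics/{n}0.png',p[:,:,::-1]); print({k:(np.round(v,3).tolist()) for k,v in c.items() if k!='name'})
    W=cloud(d,c); 
    print(n,(d>0).mean())
print(monitor.get_obs())
E
```

```text
{'fovy': 44.374, 'cx': 312.879, 'cy': 239.448, 'view': [[0.866, 0.5, -0.01, -0.501], [-0.336, 0.597, 0.729, 0.058], [0.371, -0.628, 0.684, -1.878], [0.0, 0.0, 0.0, 1.0]]}
side 0.996005859375
{'fovy': 46.715, 'cx': 331.618, 'cy': 238.494, 'view': [[-0.013, -1.0, 0.013, 0.009], [0.988, -0.011, 0.154, -0.6], [-0.154, 0.014, 0.988, -1.477], [0.0, 0.0, 0.0, 1.0]]}
top 0.99572265625
{'clock': 0.1, 'joint_pos': array([1.28402215e+00, 2.41368610e-01, 3.87171333e-03, 1.33522681e+00,
       5.85407358e-07, 1.57079950e+00]), 'joint_vel': array([-0.00105789, -0.00116139,  0.00360942, -0.00028596, -0.00175417,
       -0.0007864 ]), 'tau': array([-8.92145108e-04, -3.73137009e+01,  2.53009629e+01,  1.08558917e-02,
       -5.27814200e-05, -2.25194754e-06]), 'eef_pos': array([0.14126822, 0.47903334, 0.2304914 ]), 'tool_rot': array([ 1.42897761e-01,  9.89736986e-01, -9.53760005e-04, -1.37996072e-04]), 'ft_force': array([ 0.34766552, -1.27161453, -0.56963147]), 'ft_torque': array([-0.01369109,  0.01638999, -0.00977372]), 'grasp_force': 0.0, 'grip_width': 0.08510975272079414}
```

View pics/side0.png

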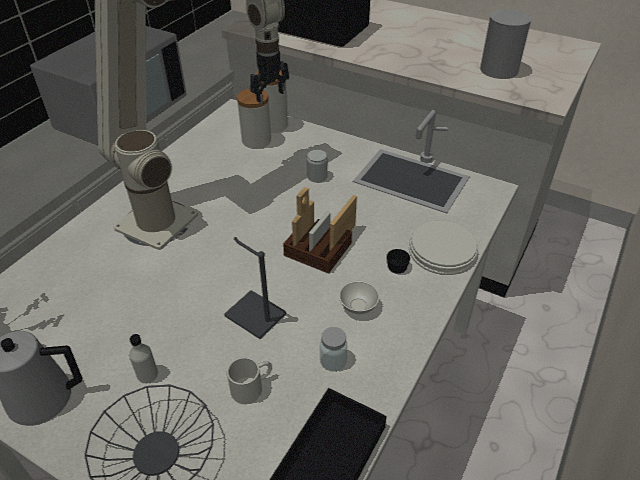

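View pics/top0.png

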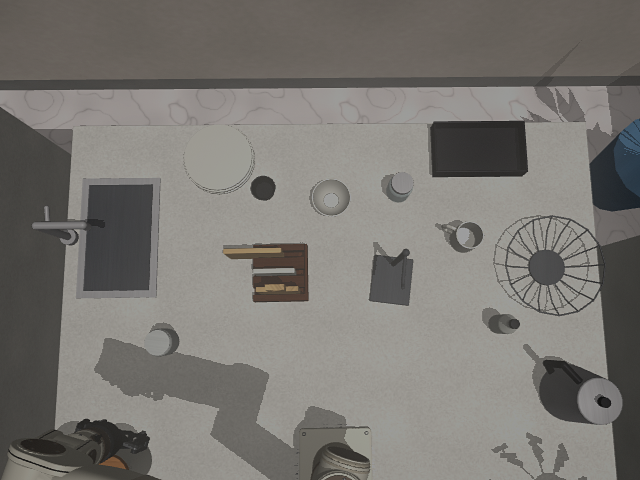

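The side view shows the rack at (318,245) with the paddle, then white board, then plain board. The stand's foot is at (255,313), its post at (263,285) and its hook tip at (237,239). In the top view the rack is at (280,272), with the plain board sticking out left (+y) at (235,250), and the stand is at (392,278).

```bash
cat > m.py <<'E'
from h import *
def load(n):
    z=np.load(n+'.npz'); c=dict(view=z['V'],fovy=z['k'][0],cx=z['k'][1],cy=z['k'][2]); return z['p'],z['d'],c
def info(n,P,name):
    if len(P)<5: print(n,name,len(P));return
    r=cv2.minAreaRect((P[:,:2]*1000).astype(np.float32))
    print(n,name,len(P),'lo',P.min(0).round(3),'hi',P.max(0).round(3),'med',np.median(P,0).round(3),'rect',np.round(r[0]),np.round(r[1]),round(r[2],1))
E
python3 - <<'E'
from m import *
for n,R,S in(('top',(222,230,320,310),(355,230,425,315)),('side',(275,180,365,275),(215,225,295,340))):
    p,d,c=load(n); W=cloud(d,c); hsv=cv2.cvtColor(p,cv2.COLOR_RGB2HSV)
    def reg(R): m=np.zeros((480,640),bool); m[R[1]:R[3],R[0]:R[2]]=1; return m
    h,s,v=hsv[...,0],hsv[...,1],hsv[...,2]; z=W[...,2]
    r=reg(R)&(d>0)
    wood=r&(h>5)&(h<30)&(s>60)&(v>100)&(z>.04)
    k,l,st,ce=cv2.connectedComponentsWithStats(wood.astype(np.uint8))
    for i in range(1,k):
        if st[i,4]>30: info(n,W[l==i],'wood%s'%ce[i].round())
    info(n,W[r&(s>60)&(v<110)&(z>.035)&(z<.056)],'racktop')
    info(n,W[r&(s<40)&(z>.07)],'white')
    q=reg(S)&(d>0)&(v<90)
    info(n,W[q&(z>.003)&(z<.022)],'foot')
    info(n,W[q&(z>.05)&(z<.23)],'post')
    T=W[q&(z>.235)]; info(n,T,'hook'); 
    if len(T): print(T[np.argsort(T[:,0])][::max(1,len(T)//14)].round(3).tolist())
    print('table', np.median(z[reg((330,200,350,230)) if n=='top' else reg((180,260,220,290))]))
E
```

```text
top wood[251. 250.] 294 lo [0.552 0.136 0.12 ] hi [0.566 0.283 0.14 ] med [0.559 0.211 0.13 ] rect [559. 210.] [ 14. 147.] 0.8
top wood[270. 287.] 174 lo [0.452 0.123 0.124] hi [0.466 0.198 0.21 ] med [0.459 0.155 0.198] rect [459. 160.] [75. 14.] 89.9
top wood[291. 288.] 61 lo [0.453 0.093 0.125] hi [0.466 0.121 0.137] med [0.46  0.108 0.13 ] rect [460. 107.] [13. 28.] 0.3
top racktop 1381 lo [0.433 0.07  0.035] hi [0.587 0.281 0.056] med [0.523 0.127 0.05 ] rect [510. 175.] [211. 154.] 89.8
top white 259 lo [0.502 0.102 0.07 ] hi [0.551 0.283 0.117] med [0.508 0.157 0.1  ] rect [516. 195.] [186.  33.] 78.4
top foot 1667 lo [ 0.418 -0.223  0.003] hi [ 0.558 -0.1    0.022] med [ 0.484 -0.157  0.012] rect [ 488. -162.] [110. 130.] 82.2
top post 63 lo [ 0.526 -0.172  0.052] hi [ 0.537 -0.161  0.229] med [ 0.529 -0.163  0.135] rect [ 530. -165.] [14.  6.] 42.5
top hook 158 lo [ 0.448 -0.176  0.243] hi [ 0.54  -0.153  0.271] med [ 0.502 -0.163  0.259] rect [ 494. -165.] [17. 93.] 85.6
[[0.448, -0.158, 0.267], [0.456, -0.159, 0.261], [0.465, -0.162, 0.261], [0.47, -0.156, 0.256], [0.479, 
[... 960 characters left out ...]
22] med [ 0.49  -0.17   0.011] rect [497. -76.] [296. 139.] 88.1
side post 313 lo [ 0.438 -0.18   0.05 ] hi [0.546 0.109 0.23 ] med [ 0.538 -0.172  0.118] rect [496. -33.] [ 33. 307.] 19.7
side hook 146 lo [ 0.453 -0.178  0.235] hi [ 0.547 -0.155  0.269] med [ 0.517 -0.167  0.257] rect [ 500. -167.] [15. 95.] 84.6
[[0.453, -0.159, 0.267], [0.46, -0.162, 0.259], [0.468, -0.161, 0.262], [0.477, -0.165, 0.259], [0.485, -0.165, 0.26], [0.496, -0.163, 0.257], [0.505, -0.169, 0.252], [0.515, -0.171, 0.253], [0.523, -0.17, 0.256], [0.534, -0.174, 0.241], [0.536, -0.172, 0.26], [0.538, -0.175, 0.254], [0.54, -0.174, 0.247], [0.541, -0.166, 0.264], [0.543, -0.173, 0.258]]
table -0.0009678123649959499
```

```bash
cat >> h.py <<'E'
from scipy.spatial.transform import Rotation as Ro
def rot(tilt,yaw):  # tool z tilted toward -y (deg), tool y along the +x of frame yawed by yaw
    s,c=np.sin(np.radians(tilt)),np.cos(np.radians(tilt))
    return Ro.from_euler('z',yaw,degrees=True)*Ro.from_matrix(np.array([[0,c,-s],[1,0,0],[0,-s,-c]]).T)
def to(R,p,R0=None,p0=None):
    o=monitor.get_obs(); R0=R0 or Ro.from_quat(o['tool_rot']); p0=o['eef_pos'] if p0 is None else p0
    print('d cm',(R0.inv().apply(np.array(p)-p0)*100).round(2),'w',(R0.inv()*R).as_rotvec().round(4))
E
python3 -c "
from h import *
to(rot(50,0),[.4605,.230,.178])"
```

```text
d cm [-37.66 -14.85   5.28] w [ 0.5565 -0.7453  1.1975]
```

Call:
arm_command --increments '[{"dx":-18,"dy":-7.5,"dz":2,"wx":0.28,"wy":-0.37,"wz":0.6,"grip":4},{"dx":-18,"dy":-7.5,"dz":2,"wx":0.28,"wy":-0.37,"wz":0.6,"grip":4},{"dx":-18,"dy":-7.5,"dz":2,"wx":0.28,"wy":-0.37,"wz":0.6,"grip":4},{"dx":-18,"dy":-7.5,"dz":2,"wx":0.28,"wy":-0.37,"wz":0.6,"grip":4},{"dx":-18,"dy":-7.5,"dz":2,"wx":0.28,"wy":-0.37,"wz":0.6,"grip":4},{"dx":-37.66,"dy":-14.85,"dz":5.28,"wx":0.5565,"wy":-0.7453,"wz":1.1975,"grip":4},{"dx":-37.66,"dy":-14.85,"dz":5.28,"wx":0.5565,"wy":-0.7453,"wz":1.1975,"grip":4},{"dx":-37.66,"dy":-14.85,"dz":5.28,"wx":0.5565,"wy":-0.7453,"wz":1.1975,"grip":4},{"dx":-37.66,"dy":-14.85,"dz":5.28,"wx":0.5565,"wy":-0.7453,"wz":1.1975,"grip":4},{"dx":-37.66,"dy":-14.85,"dz":5.28,"wx":0.5565,"wy":-0.7453,"wz":1.1975,"grip":4}]'

```text
clock: 1.1
eef_pos: [0.4629, 0.2272, 0.1774]
tool_rot: [0.64, 0.643, -0.297, 0.297]
ft_force: [-0.4, 0.6, -0.8]
grip_width: 0.0396
grasp_force: 0.0
```

```bash
python3 -c "
from h import *
o=monitor.get_obs();print(o['clock'],o['eef_pos'],o['joint_pos'],o['grip_width'])
to(rot(50,0),[.4605,.230,.178])"
```

```text
1.1 [0.46293799 0.22715857 0.17742445] [ 0.78095226  0.78710058  0.40906741  1.88450657 -0.57302341  2.55829525] 0.0395938894377069
d cm [ 0.14 -0.24 -0.25] w [ 0.001  -0.0057  0.0045]
```

```bash
python3 -c "
from h import *
p,d,c=grab('wrist'); cv2.imwrite('pics/w1.png',p[:,:,::-1])
o=monitor.get_obs();print(o['clock'],o['eef_pos'])
to(rot(50,0),[.4605,.1535,.114])"
```

```text
1.15 [0.46274257 0.22678912 0.17257642]
d cm [-0.19 -0.18  9.38] w [-0.0051  0.0032  0.0059]
```

View pics/w1.png

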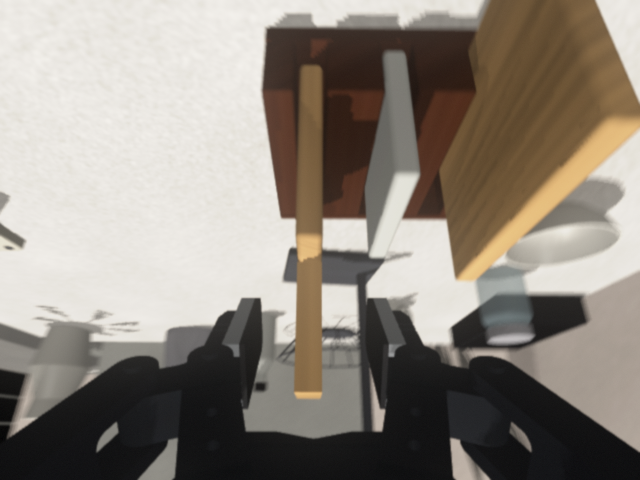

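The wrist view shows the paddle edge-on at column 309, centred between the finger pads at 260 and 367. The white board is at 395.

Call:
arm_command --increments '[{"dz":3,"dx":-0.1,"dy":-0.1,"grip":4},{"dz":6,"dx":-0.2,"dy":-0.15,"grip":4},{"dz":9.4,"dx":-0.2,"dy":-0.15,"grip":4},{"dz":9.4,"dx":-0.2,"dy":-0.15,"grip":4},{"dz":9.4,"dx":-0.2,"dy":-0.15,"grip":4}]'

```text
validation failed for argument at $.in...
```

```bash
python3 -c "
from h import *
o=monitor.get_obs();print(o['clock'],o['eef_pos'],o['ft_force'],o['joint_vel'].round(3))
to(rot(50,0),[.4605,.1535,.114])"
```

```text
1.15 [0.46274257 0.22678912 0.17257642] [-0.50078864 -0.57647303 -3.39300965] [ 0.053 -0.064 -0.16  -0.159  0.077 -0.299]
d cm [-0.19 -0.18  9.38] w [-0.0051  0.0032  0.0059]
```

Call:
arm_command --increments '[{"dx":0,"dy":0,"dz":0,"wx":0,"wy":0,"wz":0,"grip":4},{"dx":0,"dy":0,"dz":3,"wx":0,"wy":0,"wz":0,"grip":4},{"dx":0,"dy":0,"dz":3,"wx":0,"wy":0,"wz":0,"grip":4},{"dx":0,"dy":0,"dz":3,"wx":0,"wy":0,"wz":0,"grip":4}]'

```text
clock: 1.55
eef_pos: [0.4602, 0.2084, 0.1606]
tool_rot: [0.637, 0.648, -0.294, 0.296]
ft_force: [-0.9, 0.5, 0.3]
grip_width: 0.0399
grasp_force: 0.0
```

```bash
python3 -c "
from h import *
o=monitor.get_obs();print(o['clock'],o['eef_pos'],o['ft_force'],o['joint_vel'].round(3))
to(rot(50,0),[.4605,.1535,.114])"
```

```text
1.55 [0.46015291 0.20841321 0.1606198 ] [-0.92124489  0.52405204  0.30145361] [ 0.009 -0.003  0.044  0.012 -0.003  0.007]
d cm [-0.04 -0.03  7.2 ] w [ 0.0083 -0.0119  0.0133]
```

Call:
arm_command --increments '[{"dx":0,"dy":0,"dz":2.5,"wx":0,"wy":-0.01,"wz":0.01,"grip":4},{"dx":0,"dy":0,"dz":5,"wx":0,"wy":-0.01,"wz":0.01,"grip":4},{"dx":0,"dy":0,"dz":7.2,"wx":0.005,"wy":-0.01,"wz":0.01,"grip":4},{"dx":0,"dy":0,"dz":7.2,"wx":0.005,"wy":-0.01,"wz":0.01,"grip":4},{"dx":0,"dy":0,"dz":7.2,"wx":0.005,"wy":-0.01,"wz":0.01,"grip":4}]'

```text
clock: 2.05
eef_pos: [0.4616, 0.1545, 0.1138]
tool_rot: [0.64, 0.642, -0.297, 0.299]
ft_force: [0.1, 0.4, 0.2]
grip_width: 0.0396
grasp_force: 0.0
```

Call:
arm_command --increments '[{"dx":0,"dy":0,"dz":0,"wx":0,"wy":0,"wz":0,"grip":0.5},{"dx":0,"dy":0,"dz":0,"wx":0,"wy":0,"wz":0,"grip":0.5},{"dx":0,"dy":0,"dz":0,"wx":0,"wy":0,"wz":0,"grip":0.5},{"dx":0,"dy":0,"dz":0,"wx":0,"wy":0,"wz":0,"grip":0.5},{"dx":0,"dy":0,"dz":0,"wx":0,"wy":0,"wz":0,"grip":0.5},{"dx":0,"dy":0,"dz":0,"wx":0,"wy":0,"wz":0,"grip":0.5}]'

```text
clock: 2.65
eef_pos: [0.4618, 0.1545, 0.1133]
tool_rot: [0.64, 0.642, -0.297, 0.299]
ft_force: [-0.3, 5.1, 5.5]
grip_width: 0.0133
grasp_force: 59.4
```

```bash
python3 -c "
from h import *
o=monitor.get_obs();print(o['clock'],o['eef_pos'],o['ft_force'],o['grip_width'],o['grasp_force'])
to(rot(50,0),o['eef_pos']+[0,0,.15])"
```

```text
2.65 [0.461795   0.15453347 0.11329103] [-0.30677975  5.09179907  5.47629306] 0.01329939927606311 59.35166738927364
d cm [-1.147e+01  1.000e-02 -9.660e+00] w [ 0.0036 -0.0017  0.002 ]
```

Call:
arm_command --increments '[{"dx":-1,"dy":0,"dz":-0.84,"wx":0,"wy":0,"wz":0,"grip":0.5},{"dx":-2.3,"dy":0,"dz":-1.93,"wx":0,"wy":0,"wz":0,"grip":0.5},{"dx":-3.6,"dy":0,"dz":-3.03,"wx":0,"wy":0,"wz":0,"grip":0.5},{"dx":-4.9,"dy":0,"dz":-4.12,"wx":0,"wy":0,"wz":0,"grip":0.5},{"dx":-6.2,"dy":0,"dz":-5.22,"wx":0,"wy":0,"wz":0,"grip":0.5},{"dx":-7.5,"dy":0,"dz":-6.3,"wx":0,"wy":0,"wz":0,"grip":0.5},{"dx":-7.5,"dy":0,"dz":-6.3,"wx":0,"wy":0,"wz":0,"grip":0.5},{"dx":-7.5,"dy":0,"dz":-6.3,"wx":0,"wy":0,"wz":0,"grip":0.5},{"dx":-7.5,"dy":0,"dz":-6.3,"wx":0,"wy":0,"wz":0,"grip":0.5}]'

```text
clock: 3.55
eef_pos: [0.4611, 0.1531, 0.2092]
tool_rot: [0.64, 0.642, -0.299, 0.299]
ft_force: [-0.0, 0.4, -1.9]
grip_width: 0.0131
grasp_force: 58.6
```

Run:
```python
from m import *
for n in('side','top'): p,d,c=grab(n); cv2.imwrite(f'pics/{n}1.png',np.vstack([cv2.resize(p[80:340,200:400] if n=='side' else p[180:330,200:440],None,fx=2,fy=2)])[:,:,::-1])
o=monitor.get_obs();print(o['clock'],o['eef_pos'],o['ft_force'],o['ft_torque'],o['joint_pos'],o['grip_width'])
```

```text
3.65 [0.46102848 0.15299285 0.20919056] [ 0.71328529 -0.05598947 -2.05864981] [ 1.19911039 -0.01112146 -0.06930667] [ 0.69676785  0.65426698  0.24708185  1.81746193 -0.62886961  2.48355073] 0.013128134586577776
```

View pics/side1.png

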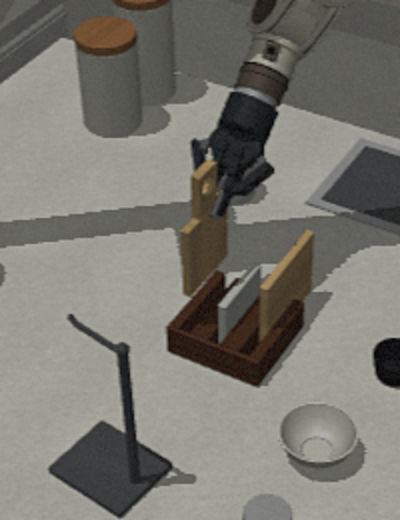

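The side view shows the paddle lifted clear of the rack with its hole visible at (207,187) in the crop; the two other boards are undisturbed. I'll locate the hole relative to the TCP, and the hook.

Run:
```python
from m import *
for n in('side','top'):
    p,d,c=load(n); W=cloud(d,c); hsv=cv2.cvtColor(p,cv2.COLOR_RGB2HSV)
    h,s,v=hsv[...,0],hsv[...,1],hsv[...,2]; z=W[...,2]
    w=(h>5)&(h<30)&(s>50)&(v>60)&(abs(W[...,0]-.461)<.02)&(W[...,1]>.07)&(W[...,1]<.24)&(z>.09)
    P=W[w]; info(n,P,'paddle'); 
    T=P[P[:,2]>P[:,2].max()-.008]; info(n,T,'top edge')
    if n=='side':
        for zz in np.arange(.11,.30,.01):
            q=P[abs(P[:,2]-zz)<.005]; 
            if len(q): print(round(zz,3),len(q),q[:,1].min().round(3),q[:,1].max().round(3), q[:,0].mean().round(4))
        # hole: enclosed non-wood component inside wood
        m=w.astype(np.uint8); cs,hi=cv2.findContours(m,cv2.RETR_CCOMP,cv2.CHAIN_APPROX_NONE)
        f=240/np.tan(np.radians(c['fovy'])/2); V=c['view']; C=-V[:3,:3].T@V[:3,3]
        for k,a in enumerate(cs):
            if hi[0][k][3]>=0 and len(a)>8:
                (u,vv),r=cv2.minEnclosingCircle(a); M=a[:,0].mean(0); dr=V[:3,:3].T@np.array([(M[0]-c['cx'])/f,-(M[1]-c['cy'])/f,-1])
                t=(.461-C[0])/dr[0]; print('hole px',M,r,(C+t*dr).round(4))
    S=(W[...,0]>.4)&(W[...,0]<.56)&(W[...,1]>-.19)&(W[...,1]<-.14)&(v<90)
    T=W[S&(z>.235)]; info(n,T,'hook')
    for x in np.arange(.445,.55,.01):
        q=T[abs(T[:,0]-x)<.005]
        if len(q): print(round(x,3),len(q),np.median(q,0).round(4),q[:,2].max().round(4))
    info(n,W[S&(z>.06)&(z<.22)],'post'); 
    t=T[T[:,2]>.264]; print('tips',t.round(3).tolist())
```

```text
side paddle 983 lo [0.445 0.082 0.104] hi [0.476 0.203 0.305] med [0.468 0.129 0.191] rect [464. 143.] [ 26. 122.] 5.8
side top edge 19 lo [0.458 0.119 0.297] hi [0.476 0.158 0.305] med [0.464 0.138 0.298] rect [467. 139.] [39. 17.] 88.8
0.11 37 0.087 0.197 0.4673
0.12 57 0.083 0.196 0.4675
0.13 61 0.086 0.197 0.4675
0.14 57 0.083 0.198 0.4677
0.15 68 0.083 0.199 0.4674
0.16 55 0.085 0.196 0.4678
0.17 63 0.083 0.202 0.4677
0.18 58 0.084 0.194 0.4678
0.19 61 0.084 0.183 0.468
0.2 43 0.082 0.156 0.468
0.21 50 0.083 0.151 0.4673
0.22 56 0.083 0.193 0.4654
0.23 49 0.085 0.192 0.4659
0.24 32 0.114 0.177 0.4672
0.25 54 0.113 0.165 0.4658
0.26 40 0.117 0.162 0.4646
0.27 30 0.117 0.203 0.464
0.28 26 0.118 0.165 0.467
0.29 54 0.117 0.166 0.4658
side hook 146 lo [ 0.454 -0.181  0.235] hi [ 0.545 -0.156  0.269] med [ 0.516 -0.167  0.256] rect [ 500. -164.] [17. 92.] 77.8
0.455 11 [ 0.4571 -0.1603  0.2631] 0.2686
0.465 12 [ 0.4647 -0.1602  0.2579] 0.2642
0.475 12 [ 0.4762 -0.1616  0.2559] 0.2612
0.485 8 [ 0.4847 -0.1635  0.2557] 0.2582
0.495 12 [ 0.4955 -0.1652  0.2559] 0.2599
0.505 10 [ 0.5042 
[... 1359 characters left out ...]
2736
0.545 1 [ 0.5401 -0.1646  0.2601] 0.2601
top post 56 lo [ 0.526 -0.171  0.062] hi [ 0.537 -0.161  0.217] med [ 0.529 -0.163  0.137] rect [ 530. -164.] [13.  6.] 40.5
tips [[0.538, -0.167, 0.274], [0.535, -0.166, 0.267], [0.535, -0.169, 0.264], [0.535, -0.171, 0.264], [0.534, -0.173, 0.267], [0.532, -0.166, 0.268], [0.532, -0.171, 0.266], [0.53, -0.164, 0.265], [0.53, -0.165, 0.268], [0.53, -0.171, 0.265], [0.528, -0.166, 0.264], [0.486, -0.16, 0.265], [0.455, -0.154, 0.265], [0.455, -0.157, 0.264], [0.455, -0.159, 0.265], [0.453, -0.154, 0.265], [0.453, -0.156, 0.265], [0.453, -0.158, 0.267], [0.451, -0.154, 0.269], [0.451, -0.156, 0.267], [0.448, -0.154, 0.265], [0.448, -0.156, 0.267]]
```

```bash
cat > g.py <<'E'
from h import *
def hole_to(x,z,off=0): # TCP for hole at bar line
    return np.array([x+.0015,-.1625-.14*(x-.485)+off+.0104,z-.061])
E
python3 -c "
from g import *
to(rot(50,-8),hole_to(.395,.270))"
```

```text
d cm [-18.74  -6.53  22.44] w [0.1073 0.0013 0.0933]
```

Call:
arm_command --increments '[{"dx":-1,"dy":-1,"dz":1,"wx":0,"wy":0,"wz":0,"grip":0.5},{"dx":-3.2,"dy":-2,"dz":3.8,"wx":0.02,"wy":0,"wz":0.02,"grip":0.5},{"dx":-6.2,"dy":-3,"dz":7.4,"wx":0.04,"wy":0,"wz":0.035,"grip":0.5},{"dx":-9.2,"dy":-4,"dz":11,"wx":0.06,"wy":0,"wz":0.05,"grip":0.5},{"dx":-12.2,"dy":-5,"dz":14.6,"wx":0.08,"wy":0,"wz":0.07,"grip":0.5},{"dx":-15.2,"dy":-6,"dz":18.2,"wx":0.1,"wy":0,"wz":0.085,"grip":0.5},{"dx":-17.6,"dy":-6.5,"dz":21,"wx":0.107,"wy":0.001,"wz":0.093,"grip":0.5},{"dx":-18.74,"dy":-6.53,"dz":22.44,"wx":0.107,"wy":0.001,"wz":0.093,"grip":0.5},{"dx":-18.74,"dy":-6.53,"dz":22.44,"wx":0.107,"wy":0.001,"wz":0.093,"grip":0.5},{"dx":-18.74,"dy":-6.53,"dz":22.44,"wx":0.107,"wy":0.001,"wz":0.093,"grip":0.5}]'

```text
clock: 4.65
eef_pos: [0.3963, -0.1395, 0.2093]
tool_rot: [0.685, 0.594, -0.319, 0.277]
ft_force: [0.7, -0.2, -2.7]
grip_width: 0.0131
grasp_force: 58.9
```

```bash
cat > look.py <<'E'
from m import *
from g import *
def look(tag,xr=(.38,.43)):
    for n in('side','top'):
        p,d,c=grab(n); W=cloud(d,c); hsv=cv2.cvtColor(p,cv2.COLOR_RGB2HSV)
        h,s,v=hsv[...,0],hsv[...,1],hsv[...,2]; z=W[...,2]
        w=(h>5)&(h<30)&(s>50)&(v>60)&(W[...,0]>xr[0])&(W[...,0]<xr[1])&(abs(W[...,1]+.15)<.08)&(z>.08)
        P=W[w]; T=P[P[:,2]>P[:,2].max()-.012]; info(n,T,'top edge'); 
        B=P[(P[:,2]<.2)]; info(n,B,'blade')
        C=p[180:330,200:400] if n=='side' else p[220:320,320:440]
        cv2.imwrite(f'pics/{tag}_{n}.png',cv2.resize(C,None,fx=3 if n=='side' else 4,fy=3 if n=='side' else 4)[:,:,::-1])
    o=monitor.get_obs(); print(o['clock'],o['eef_pos'].round(4),o['ft_force'].round(2),o['joint_pos'].round(2),o['grip_width'])
E
python3 -c "
from look import *
look('a'); to(rot(50,-8),hole_to(.395,.259))"
```

```text
side top edge 96 lo [ 0.387 -0.176  0.29 ] hi [ 0.409 -0.129  0.302] med [ 0.399 -0.15   0.295] rect [ 398. -152.] [46. 19.] 80.3
side blade 835 lo [ 0.384 -0.207  0.102] hi [ 0.413 -0.095  0.2  ] med [ 0.401 -0.157  0.154] rect [ 401. -151.] [113.  15.] 78.7
top top edge 131 lo [ 0.386 -0.171  0.292] hi [ 0.404 -0.125  0.303] med [ 0.395 -0.148  0.297] rect [ 395. -148.] [47. 14.] 82.4
top blade 24 lo [ 0.38  -0.196  0.115] hi [ 0.386 -0.154  0.193] med [ 0.383 -0.176  0.154] rect [ 384. -175.] [42.  1.] 82.1
4.75 [ 0.3971 -0.1386  0.2093] [-0.18 -0.31 -2.63] [ 0.21  0.3  -0.29  1.36 -0.8   2.08] 0.01328946535120691
d cm [ 0.8  -0.04  0.8 ] w [ 0.0015 -0.0011  0.0003]
```

View pics/a_side.png

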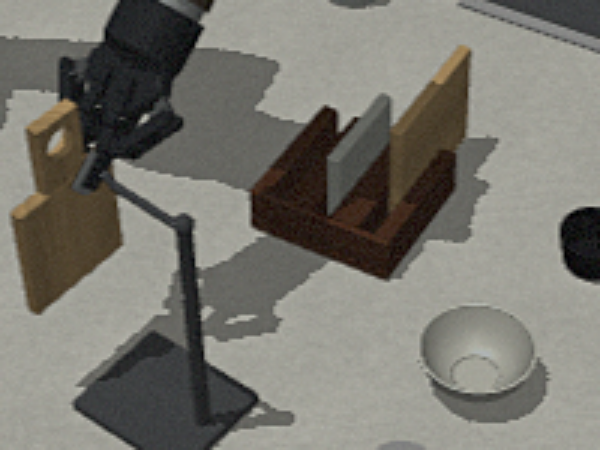

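The paddle hangs in front of the hook tip, hole at (57,137) in the crop, and both cameras agree it lies on the bar's line. Now I'll lower it 11 mm and thread it on.

```bash
python3 -c "
from g import *
R=rot(50,-8)
to(R,hole_to(.395,.259),R,hole_to(.395,.270));to(R,hole_to(.435,.259),R,hole_to(.395,.270));to(R,hole_to(.485,.259),R,hole_to(.395,.270))"
```

```text
d cm [0.84 0.   0.71] w [0. 0. 0.]
d cm [0.84 4.04 0.71] w [0. 0. 0.]
d cm [0.85 9.09 0.7 ] w [0. 0. 0.]
```

Call:
arm_command --increments '[{"dx":0.84,"dy":0,"dz":0.71,"wx":0,"wy":0,"wz":0,"grip":0.5},{"dx":0.84,"dy":1,"dz":0.71,"wx":0,"wy":0,"wz":0,"grip":0.5},{"dx":0.84,"dy":2,"dz":0.71,"wx":0,"wy":0,"wz":0,"grip":0.5},{"dx":0.84,"dy":3,"dz":0.71,"wx":0,"wy":0,"wz":0,"grip":0.5},{"dx":0.84,"dy":4,"dz":0.71,"wx":0,"wy":0,"wz":0,"grip":0.5},{"dx":0.84,"dy":4.8,"dz":0.71,"wx":0,"wy":0,"wz":0,"grip":0.5},{"dx":0.84,"dy":5.6,"dz":0.71,"wx":0,"wy":0,"wz":0,"grip":0.5},{"dx":0.84,"dy":6.4,"dz":0.71,"wx":0,"wy":0,"wz":0,"grip":0.5},{"dx":0.84,"dy":6.4,"dz":0.71,"wx":0,"wy":0,"wz":0,"grip":0.5}]'

```text
clock: 5.65
eef_pos: [0.4613, -0.1484, 0.1986]
tool_rot: [0.684, 0.594, -0.318, 0.278]
ft_force: [0.4, -0.2, -2.7]
grip_width: 0.0135
grasp_force: 58.8
```

```bash
python3 -c "
from look import *
look('b',(.42,.50)); to(rot(50,-8),hole_to(.485,.259))"
```

```text
side top edge 115 lo [ 0.453 -0.183  0.277] hi [ 0.474 -0.133  0.289] med [ 0.464 -0.162  0.284] rect [ 463. -158.] [50. 18.] 84.0
side blade 890 lo [ 0.449 -0.216  0.093] hi [ 0.478 -0.103  0.2  ] med [ 0.466 -0.169  0.147] rect [ 468. -160.] [113.  16.] 78.2
top top edge 131 lo [ 0.449 -0.179  0.28 ] hi [ 0.468 -0.134  0.292] med [ 0.458 -0.157  0.287] rect [ 459. -157.] [46. 15.] 81.7
top blade 63 lo [ 0.444 -0.207  0.102] hi [ 0.451 -0.157  0.2  ] med [ 0.448 -0.182  0.155] rect [ 448. -182.] [50.  1.] 81.9
5.75 [ 0.4601 -0.1483  0.1985] [ 0.02 -0.43 -2.75] [ 0.16  0.41 -0.15  1.35 -0.82  2.02] 0.013041161239503206
d cm [0.04 2.67 0.04] w [ 0.0007 -0.0009 -0.0004]
```

View pics/b_side.png

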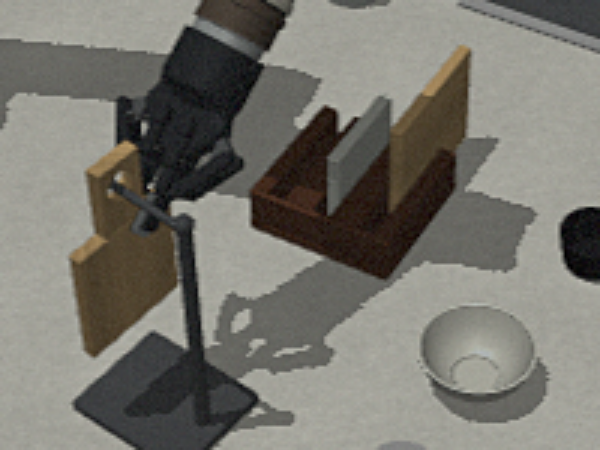

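The bar passes through the hole at (118,183) with no contact force. I'll move on to mid-bar, then lower it.

Call:
arm_command --increments '[{"dx":0,"dy":1,"dz":0,"wx":0,"wy":0,"wz":0,"grip":0.5},{"dx":0,"dy":2,"dz":0,"wx":0,"wy":0,"wz":0,"grip":0.5},{"dx":0,"dy":2.8,"dz":0,"wx":0,"wy":0,"wz":0,"grip":0.5},{"dx":0,"dy":2.8,"dz":0,"wx":0,"wy":0,"wz":0,"grip":0.5},{"dx":0.35,"dy":2.8,"dz":0.3,"wx":0,"wy":0,"wz":0,"grip":0.5},{"dx":0.7,"dy":2.8,"dz":0.59,"wx":0,"wy":0,"wz":0,"grip":0.5},{"dx":1.0,"dy":2.8,"dz":0.84,"wx":0,"wy":0,"wz":0,"grip":0.5},{"dx":1.0,"dy":2.8,"dz":0.84,"wx":0,"wy":0,"wz":0,"grip":0.5}]'

```text
clock: 6.55
eef_pos: [0.4873, -0.1521, 0.1848]
tool_rot: [0.684, 0.595, -0.319, 0.277]
ft_force: [-0.5, -0.1, -2.8]
grip_width: 0.0133
grasp_force: 58.8
```

Call:
arm_command --increments '[{"dx":0.12,"dy":0,"dz":0.1,"wx":0,"wy":0,"wz":0,"grip":0.5},{"dx":0.12,"dy":0,"dz":0.1,"wx":0,"wy":0,"wz":0,"grip":0.5}]'

```text
clock: 6.75
eef_pos: [0.4879, -0.1521, 0.184]
tool_rot: [0.684, 0.595, -0.318, 0.278]
ft_force: [0.4, 0.3, -2.3]
grip_width: 0.0132
grasp_force: 58.8
```

Call:
arm_command --increments '[{"dx":0.12,"dy":0,"dz":0.1,"wx":0,"wy":0,"wz":0,"grip":0.5},{"dx":0.12,"dy":0,"dz":0.1,"wx":0,"wy":0,"wz":0,"grip":0.5}]'

```text
clock: 6.95
eef_pos: [0.488, -0.1521, 0.1825]
tool_rot: [0.684, 0.595, -0.318, 0.278]
ft_force: [0.9, -1.4, -2.9]
grip_width: 0.0132
grasp_force: 58.9
```

Call:
arm_command --increments '[{"dx":0.12,"dy":0,"dz":0.1,"wx":0,"wy":0,"wz":0,"grip":0.5},{"dx":0.12,"dy":0,"dz":0.1,"wx":0,"wy":0,"wz":0,"grip":0.5}]'

```text
clock: 7.15
eef_pos: [0.4883, -0.1524, 0.182]
tool_rot: [0.684, 0.594, -0.318, 0.279]
ft_force: [-1.0, 0.8, 3.3]
grip_width: 0.0128
grasp_force: 59.6
```

Call:
arm_command --increments '[{"dx":0.06,"dy":0,"dz":0.05,"wx":0,"wy":0,"wz":0,"grip":0.5},{"dx":0.06,"dy":0,"dz":0.05,"wx":0,"wy":0,"wz":0,"grip":0.5}]'

```text
clock: 7.35
eef_pos: [0.4884, -0.1526, 0.1818]
tool_rot: [0.684, 0.594, -0.318, 0.279]
ft_force: [-2.4, 1.0, 7.2]
grip_width: 0.0131
grasp_force: 60.0
```

The paddle is now resting on the bar, so I'll release it gently and back off along the tool axis.

Call:
arm_command --increments '[{"dx":0,"dy":0,"dz":0,"wx":0,"wy":0,"wz":0,"grip":1.8},{"dx":0,"dy":0,"dz":0,"wx":0,"wy":0,"wz":0,"grip":2.2},{"dx":0,"dy":0,"dz":0,"wx":0,"wy":0,"wz":0,"grip":2.8},{"dx":0,"dy":0,"dz":0,"wx":0,"wy":0,"wz":0,"grip":3.4},{"dx":0,"dy":0,"dz":0,"wx":0,"wy":0,"wz":0,"grip":3.4},{"dx":0,"dy":0,"dz":0,"wx":0,"wy":0,"wz":0,"grip":3.4}]'

```text
clock: 7.95
eef_pos: [0.488, -0.1521, 0.18]
tool_rot: [0.684, 0.595, -0.318, 0.277]
ft_force: [0.3, -0.2, 0.3]
grip_width: 0.034
grasp_force: 0.0
```

```bash
python3 -c "
from look import *
look('c',(.46,.51))"
```

```text
side top edge 107 lo [ 0.48  -0.188  0.262] hi [ 0.499 -0.138  0.274] med [ 0.491 -0.165  0.267] rect [ 489. -163.] [50. 19.] 86.9
side blade 906 lo [ 0.474 -0.224  0.08 ] hi [ 0.507 -0.128  0.2  ] med [ 0.49  -0.184  0.142] rect [ 492. -176.] [95. 22.] 78.7
top top edge 123 lo [ 0.478 -0.183  0.264] hi [ 0.495 -0.138  0.276] med [ 0.487 -0.161  0.27 ] rect [ 487. -160.] [45. 14.] 82.6
top blade 233 lo [ 0.469 -0.216  0.084] hi [ 0.505 -0.108  0.2  ] med [ 0.479 -0.161  0.184] rect [ 489. -162.] [109.  26.] 81.3
8.05 [ 0.488  -0.1521  0.1801] [-0.14 -0.26 -0.34] [ 0.15  0.48 -0.1   1.32 -0.82  2.  ] 0.033950213396712815
```

View pics/c_top.png

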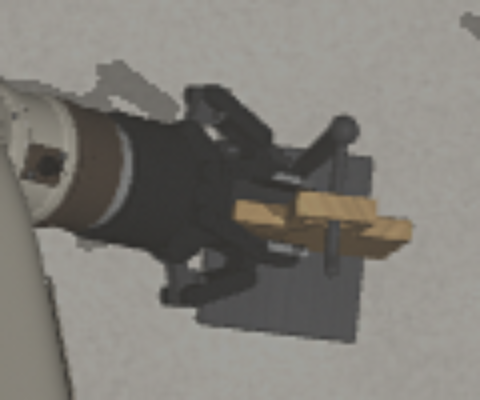

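The top view shows the paddle hanging on the bar (bar at column 333) with the fingers open on both sides. I'll retract now.

Call:
arm_command --increments '[{"dx":0,"dy":0,"dz":-1.5,"wx":0,"wy":0,"wz":0,"grip":3.4},{"dx":0,"dy":0,"dz":-3.5,"wx":0,"wy":0,"wz":0,"grip":3.4},{"dx":0,"dy":0,"dz":-6,"wx":0,"wy":0,"wz":0,"grip":3.4},{"dx":0,"dy":0,"dz":-9,"wx":0,"wy":0,"wz":0,"grip":3.4},{"dx":0,"dy":0,"dz":-12,"wx":0,"wy":0,"wz":0,"grip":3.4},{"dx":0,"dy":0,"dz":-12,"wx":0,"wy":0,"wz":0,"grip":3.4},{"dx":0,"dy":0,"dz":-12,"wx":0,"wy":0,"wz":0,"grip":3.4}]'

```text
clock: 8.75
eef_pos: [0.5009, -0.0608, 0.2571]
tool_rot: [0.684, 0.595, -0.318, 0.278]
ft_force: [-0.2, 0.1, 0.5]
grip_width: 0.0343
grasp_force: 0.0
```

```bash
python3 -c "
from look import *
look('d',(.46,.51))
to(rot(0,0),[.561,.34,.20])"
```

```text
side top edge 100 lo [ 0.48  -0.188  0.262] hi [ 0.501 -0.138  0.274] med [ 0.491 -0.165  0.268] rect [ 490. -163.] [49. 17.] 82.2
side blade 904 lo [ 0.47  -0.222  0.08 ] hi [ 0.498 -0.109  0.2  ] med [ 0.487 -0.18   0.145] rect [ 487. -166.] [113.  19.] 81.3
top top edge 125 lo [ 0.478 -0.183  0.265] hi [ 0.497 -0.138  0.277] med [ 0.487 -0.161  0.269] rect [ 487. -161.] [45. 15.] 82.7
top blade 343 lo [ 0.464 -0.215  0.084] hi [ 0.495 -0.106  0.2  ] med [ 0.476 -0.149  0.162] rect [ 480. -160.] [110.  20.] 82.5
8.85 [ 0.5001 -0.0618  0.2565] [ 0.1  -0.45  0.11] [ 0.31  0.5   0.14  1.68 -0.76  2.21] 0.03439515210728947
d cm [ 30.46   0.44 -27.49] w [-0.061   0.8709 -0.1308]
```

Call:
arm_command --increments '[{"dx":3.4,"dy":0,"dz":-3,"wx":-0.007,"wy":0.1,"wz":-0.015,"grip":3.4},{"dx":6.8,"dy":0.1,"dz":-6.1,"wx":-0.014,"wy":0.2,"wz":-0.03,"grip":1},{"dx":10.2,"dy":0.1,"dz":-9.2,"wx":-0.02,"wy":0.3,"wz":-0.045,"grip":0},{"dx":13.6,"dy":0.2,"dz":-12.2,"wx":-0.028,"wy":0.4,"wz":-0.06,"grip":0},{"dx":17,"dy":0.3,"dz":-15.3,"wx":-0.035,"wy":0.5,"wz":-0.075,"grip":0},{"dx":20.4,"dy":0.3,"dz":-18.4,"wx":-0.042,"wy":0.6,"wz":-0.09,"grip":0},{"dx":23.8,"dy":0.4,"dz":-21.4,"wx":-0.05,"wy":0.7,"wz":-0.105,"grip":0},{"dx":27.2,"dy":0.4,"dz":-24.5,"wx":-0.056,"wy":0.8,"wz":-0.12,"grip":0},{"dx":30.46,"dy":0.44,"dz":-27.49,"wx":-0.061,"wy":0.871,"wz":-0.131,"grip":0},{"dx":30.46,"dy":0.44,"dz":-27.49,"wx":-0.061,"wy":0.871,"wz":-0.131,"grip":0}]'

```text
clock: 9.85
eef_pos: [0.5613, 0.3421, 0.1988]
tool_rot: [0.706, 0.708, 0.0, -0.001]
ft_force: [-0.6, -0.7, -0.3]
grip_width: 0.0001
grasp_force: 0.0
```

Call:
arm_command --increments '[{"dx":0,"dy":0,"dz":0,"wx":0,"wy":0,"wz":0,"grip":0},{"dx":0,"dy":0,"dz":0,"wx":0,"wy":0,"wz":0,"grip":0},{"dx":0,"dy":0,"dz":0,"wx":0,"wy":0,"wz":0,"grip":0}]'

```text
clock: 10.15
eef_pos: [0.5615, 0.3395, 0.2011]
tool_rot: [0.707, 0.707, 0.0, 0.0]
ft_force: [-0.8, -0.6, -0.0]
grip_width: -0.0001
grasp_force: 0.0
```

```bash
python3 -c "
from look import *
o=monitor.get_obs();print(o['clock'],o['eef_pos'],o['joint_pos'].round(2),o['grip_width'])
to(rot(0,0),[.561,.34,.055])
for n in('side','top'):
    p,d,c=grab(n); W=cloud(d,c); hsv=cv2.cvtColor(p,cv2.COLOR_RGB2HSV)
    h,s,v=hsv[...,0],hsv[...,1],hsv[...,2]; z=W[...,2]
    w=(h>5)&(h<30)&(s>50)&(v>60)&(abs(W[...,0]-.561)<.03)&(abs(W[...,1]-.2)<.12)
    info(n,W[w&(z>.115)],'boardtop')
    k=(s>60)&(v<110)&(z>.042)&(z<.058)&(W[...,0]>.42)&(W[...,0]<.60)&(W[...,1]>.05)&(W[...,1]<.23); info(n,W[k],'rack')
"
```

```text
10.15 [0.5615231  0.33948579 0.20106682] [ 0.54  0.57  0.43  1.42 -0.    2.12] -0.00010670228985626404
d cm [ 0.06 -0.07 14.61] w [ 0.001   0.0003 -0.0006]
side boardtop 228 lo [0.553 0.127 0.115] hi [0.572 0.283 0.136] med [0.565 0.196 0.128] rect [563. 205.] [156.  18.] 89.8
side rack 1066 lo [0.435 0.063 0.042] hi [0.591 0.229 0.058] med [0.53  0.118 0.049] rect [513. 146.] [157. 164.] 1.2
top boardtop 343 lo [0.551 0.135 0.115] hi [0.566 0.285 0.141] med [0.557 0.209 0.129] rect [558. 210.] [150.  15.] 89.8
top rack 1759 lo [0.432 0.07  0.042] hi [0.586 0.228 0.058] med [0.495 0.137 0.051] rect [509. 149.] [154. 158.] 0.4
```

Call:
arm_command --increments '[{"dx":0,"dy":-0.1,"dz":4,"wx":0,"wy":0,"wz":0,"grip":0},{"dx":0,"dy":-0.1,"dz":8,"wx":0,"wy":0,"wz":0,"grip":0},{"dx":0,"dy":-0.1,"dz":12,"wx":0,"wy":0,"wz":0,"grip":0},{"dx":0,"dy":-0.1,"dz":15,"wx":0,"wy":0,"wz":0,"grip":0},{"dx":0,"dy":-0.1,"dz":15,"wx":0,"wy":0,"wz":0,"grip":0},{"dx":-1.5,"dy":-0.1,"dz":15,"wx":0,"wy":0,"wz":0,"grip":0},{"dx":-3,"dy":-0.1,"dz":15,"wx":0,"wy":0,"wz":0,"grip":0},{"dx":-4,"dy":-0.1,"dz":15,"wx":0,"wy":0,"wz":0,"grip":0},{"dx":-4.5,"dy":-0.1,"dz":15,"wx":0,"wy":0,"wz":0,"grip":0}]'

```text
clock: 11.15
eef_pos: [0.562, 0.2949, 0.0534]
tool_rot: [0.707, 0.707, 0.003, 0.001]
ft_force: [0.2, 1.6, 1.9]
grip_width: -0.0002
grasp_force: 0.0
```

Call:
arm_command --increments '[{"dx":-0.5,"dy":0,"dz":0,"wx":0,"wy":0,"wz":0,"grip":0},{"dx":-1,"dy":0,"dz":0,"wx":0,"wy":0,"wz":0,"grip":0},{"dx":-1.5,"dy":0,"dz":0,"wx":0,"wy":0,"wz":0,"grip":0},{"dx":-2,"dy":0,"dz":0,"wx":0,"wy":0,"wz":0,"grip":0},{"dx":-2.5,"dy":0,"dz":0,"wx":0,"wy":0,"wz":0,"grip":0},{"dx":-3,"dy":0,"dz":0,"wx":0,"wy":0,"wz":0,"grip":0},{"dx":-3.5,"dy":0,"dz":0,"wx":0,"wy":0,"wz":0,"grip":0},{"dx":-4,"dy":0,"dz":0,"wx":0,"wy":0,"wz":0,"grip":0},{"dx":-4,"dy":0,"dz":0,"wx":0,"wy":0,"wz":0,"grip":0}]'

```text
clock: 12.05
eef_pos: [0.5606, 0.2546, 0.0508]
tool_rot: [0.707, 0.707, 0.0, 0.001]
ft_force: [-0.5, 0.2, 0.4]
grip_width: 0.0002
grasp_force: 0.0
```

Call:
arm_command --increments '[{"dx":-0.3,"dy":0,"dz":0,"wx":0,"wy":0,"wz":0,"grip":0},{"dx":-0.6,"dy":0,"dz":0,"wx":0,"wy":0,"wz":0,"grip":0},{"dx":-0.9,"dy":0,"dz":0,"wx":0,"wy":0,"wz":0,"grip":0},{"dx":-1.2,"dy":0,"dz":0,"wx":0,"wy":0,"wz":0,"grip":0},{"dx":-1.2,"dy":0,"dz":0,"wx":0,"wy":0,"wz":0,"grip":0}]'

```text
clock: 12.55
eef_pos: [0.5612, 0.2448, 0.0516]
tool_rot: [0.707, 0.708, 0.002, -0.0]
ft_force: [0.8, 4.4, 0.4]
grip_width: -0.0
grasp_force: 0.0
```

```bash
cat > bd.py <<'E'
from m import *
o=monitor.get_obs();print(o['clock'],o['eef_pos'],o['ft_force'])
for n in('side','top'):
    p,d,c=grab(n); W=cloud(d,c); hsv=cv2.cvtColor(p,cv2.COLOR_RGB2HSV)
    h,s,v=hsv[...,0],hsv[...,1],hsv[...,2]; z=W[...,2]
    w=(h>5)&(h<30)&(s>50)&(v>60)&(abs(W[...,0]-.561)<.03)&(abs(W[...,1]-.2)<.16)
    info(n,W[w&(z>.115)],'boardtop')
    cv2.imwrite(f'pics/bd_{n}_{o["clock"]:.2f}.png',cv2.resize(p[150:370,180:440],None,fx=2.5,fy=2.5)[:,:,::-1])
E
python3 bd.py
```

```text
12.55 [0.56118292 0.24475015 0.05164244] [0.78825736 4.40889857 0.43752117]
side boardtop 254 lo [0.55  0.074 0.115] hi [0.57  0.229 0.137] med [0.564 0.14  0.128] rect [561. 151.] [ 20. 154.] 1.9
top boardtop 328 lo [0.55  0.078 0.116] hi [0.565 0.217 0.14 ] med [0.557 0.147 0.13 ] rect [557. 148.] [140.  15.] 89.4
```

Call:
arm_command --increments '[{"dx":-0.2,"dy":0,"dz":0,"wx":0,"wy":0,"wz":0,"grip":0},{"dx":-0.4,"dy":0,"dz":0,"wx":0,"wy":0,"wz":0,"grip":0},{"dx":-0.4,"dy":0,"dz":0,"wx":0,"wy":0,"wz":0,"grip":0},{"dx":-0.4,"dy":0,"dz":0,"wx":0,"wy":0,"wz":0,"grip":0}]'

```text
clock: 13.05
eef_pos: [0.5622, 0.2442, 0.0533]
tool_rot: [0.706, 0.708, 0.005, -0.001]
ft_force: [-1.1, 12.9, 5.6]
grip_width: 0.0002
grasp_force: 0.0
```

Call:
arm_command --increments '[{"dx":-0.2,"dy":0,"dz":0,"wx":0,"wy":0,"wz":0,"grip":0},{"dx":-0.4,"dy":0,"dz":0,"wx":0,"wy":0,"wz":0,"grip":0},{"dx":-0.4,"dy":0,"dz":0,"wx":0,"wy":0,"wz":0,"grip":0}]'

```text
clock: 13.35
eef_pos: [0.5637, 0.2436, 0.0552]
tool_rot: [0.705, 0.709, 0.009, -0.002]
ft_force: [-1.0, 20.9, 9.6]
grip_width: 0.0002
grasp_force: 0.0
```

```bash
python3 bd.py; python3 -c "
from m import *
for n in('side','top'):
    p,d,c=load(n); W=cloud(d,c); hsv=cv2.cvtColor(p,cv2.COLOR_RGB2HSV); h,s,v=hsv[...,0],hsv[...,1],hsv[...,2]; z=W[...,2]
    k=(s>60)&(v<110)&(z>.044)&(z<.058)&(W[...,0]>.42)&(W[...,0]<.60)&(W[...,1]>.05)&(W[...,1]<.25)
    for x in np.arange(.44,.60,.01):
        q=W[k&(abs(W[...,0]-x)<.005)]
        if len(q): print(n,round(x,3),len(q),np.percentile(q[:,1],[0,3,97,100]).round(4))
    w=(h>5)&(h<30)&(s>50)&(v>60)&(abs(W[...,0]-.561)<.03)&(abs(W[...,1]-.2)<.16)
    for y in np.arange(.07,.25,.02):
        q=W[w&(z>.11)&(abs(W[...,1]-y)<.01)]
        if len(q): print(y.round(3),q.mean(0).round(4),q[:,2].max().round(4))
"; ls pics
```

```text
13.35 [0.56369813 0.24363926 0.05519112] [-0.9997506  20.89900885  9.57851603]
side boardtop 275 lo [0.553 0.071 0.115] hi [0.587 0.226 0.492] med [0.565 0.142 0.129] rect [563. 149.] [154.  33.] 82.5
top boardtop 317 lo [0.551 0.077 0.115] hi [0.564 0.215 0.141] med [0.557 0.145 0.132] rect [558. 146.] [138.  13.] 89.6
side 0.44 87 [0.0712 0.0772 0.207  0.2179]
side 0.45 107 [0.0626 0.0667 0.2089 0.2165]
side 0.46 10 [0.0661 0.0666 0.1462 0.1539]
side 0.47 49 [0.0647 0.0655 0.2002 0.2144]
side 0.48 66 [0.0635 0.0697 0.2012 0.2073]
side 0.49 56 [0.0666 0.0674 0.1283 0.1322]
side 0.5 35 [0.0658 0.0666 0.1143 0.1158]
side 0.51 14 [0.0651 0.0656 0.0972 0.0991]
side 0.52 16 [0.0651 0.0658 0.1158 0.1182]
side 0.53 49 [0.063  0.0653 0.1188 0.1224]
side 0.54 28 [0.0667 0.0678 0.0987 0.1008]
side 0.55 13 [0.0664 0.0668 0.0836 0.0848]
side 0.56 22 [0.0665 0.0667 0.1397 0.1556]
side 0.57 134 [0.0642 0.0669 0.2131 0.2191]
side 0.58 117 [0.0688 0.0701 0.2089 0.2151]
side 0.59 74 [0.0662 0.0685 0.208  0.2147]
0.07 [0.5625 0.0759 0.1229] 0.1327
0.09 [0.5636 0.0916 0.1257] 0.1332
0.11 [0.5641 0.111
[... 680 characters left out ...]
08  0.2128]
top 0.55 122 [0.0722 0.0749 0.2121 0.2159]
top 0.56 9 [0.0721 0.0721 0.0779 0.0779]
top 0.57 12 [0.0721 0.0722 0.0778 0.0778]
top 0.58 84 [0.072  0.0723 0.211  0.2139]
top 0.59 20 [0.0832 0.0847 0.1415 0.143 ]
0.07 [0.5571 0.0785 0.1301] 0.1361
0.09 [0.5568 0.0899 0.1284] 0.1366
0.11 [0.557  0.1097 0.1295] 0.1397
0.13 [0.5572 0.1302 0.1299] 0.1367
0.15 [0.5574 0.1507 0.1307] 0.1377
0.17 [0.5574 0.1701 0.1304] 0.1398
0.19 [0.5576 0.1894 0.1319] 0.1408
0.21 [0.5574 0.2066 0.1317] 0.1405
a_side.png
a_top.png
b_side.png
b_top.png
bd_side_12.55.png
bd_side_13.35.png
bd_top_12.55.png
bd_top_13.35.png
c_side.png
c_top.png
d_side.png
d_top.png
side0.png
side1.png
top0.png
top1.png
w1.png
```

The board's inner end is now 8 mm from the block's outer face, which is the wall's thickness. It stalled under about 20 N, so it's home. I'll back off and check.

Call:
arm_command --increments '[{"dx":0.5,"dy":0,"dz":0,"wx":0,"wy":0,"wz":0,"grip":0},{"dx":1.2,"dy":0,"dz":0,"wx":0,"wy":0,"wz":0,"grip":0},{"dx":3,"dy":0,"dz":0,"wx":0,"wy":0,"wz":0,"grip":0},{"dx":6,"dy":0,"dz":0,"wx":0,"wy":0,"wz":0,"grip":0},{"dx":8,"dy":0,"dz":-3,"wx":0,"wy":0,"wz":0,"grip":0},{"dx":8,"dy":0,"dz":-7,"wx":0,"wy":0,"wz":0,"grip":0},{"dx":8,"dy":0,"dz":-11,"wx":0,"wy":0,"wz":0,"grip":0},{"dx":8,"dy":0,"dz":-15,"wx":0,"wy":0,"wz":0,"grip":0},{"dx":8,"dy":0,"dz":-15,"wx":0,"wy":0,"wz":0,"grip":0},{"dx":8,"dy":0,"dz":-15,"wx":0,"wy":0,"wz":0,"grip":0}]'

```text
clock: 14.45
eef_pos: [0.5609, 0.3162, 0.2018]
tool_rot: [0.707, 0.707, 0.001, 0.001]
ft_force: [-0.1, 0.3, -0.8]
grip_width: 0.0001
grasp_force: 0.0
```

```bash
python3 bd.py; cd pics; python3 -c "
import cv2,glob,numpy as np
f=sorted(glob.glob('bd_*_14.*.png'))
cv2.imwrite('fin.png',cv2.resize(np.hstack([cv2.imread(x) for x in f]),(800,340)))"
```

```text
14.45 [0.56093489 0.3161528  0.2017935 ] [-0.05383911  0.34587287 -0.7792538 ]
side boardtop 250 lo [0.553 0.074 0.115] hi [0.571 0.268 0.633] med [0.564 0.146 0.127] rect [561. 171.] [ 18. 193.] 0.5
top boardtop 345 lo [0.55  0.08  0.116] hi [0.565 0.227 0.137] med [0.557 0.152 0.13 ] rect [558. 154.] [ 15. 147.] 0.1
```

View pics/fin.png

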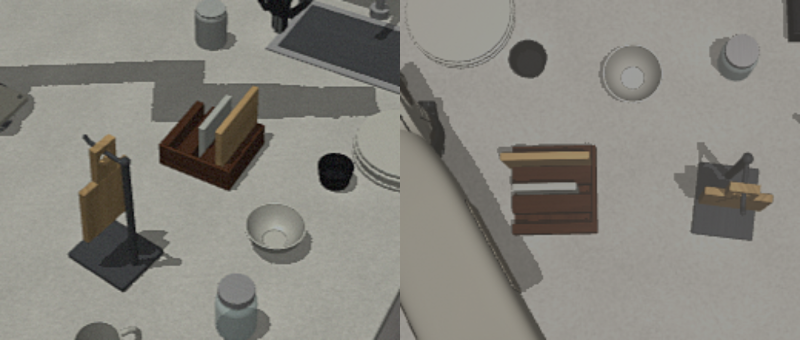

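The side and top views show the paddle hanging on the hook, the plain board in its slot, and everything else where it was. I'll touch the board once more, lightly, to rule out any rebound.

Call:
arm_command --increments '[{"dx":0,"dy":0,"dz":5,"wx":0,"wy":0,"wz":0,"grip":0},{"dx":0,"dy":0,"dz":10,"wx":0,"wy":0,"wz":0,"grip":0},{"dx":0,"dy":0,"dz":15,"wx":0,"wy":0,"wz":0,"grip":0},{"dx":-2,"dy":0,"dz":15,"wx":0,"wy":0,"wz":0,"grip":0},{"dx":-5,"dy":0,"dz":15,"wx":0,"wy":0,"wz":0,"grip":0},{"dx":-6,"dy":0,"dz":15,"wx":0,"wy":0,"wz":0,"grip":0},{"dx":-6.5,"dy":0,"dz":15,"wx":0,"wy":0,"wz":0,"grip":0},{"dx":-6.9,"dy":0,"dz":15,"wx":0,"wy":0,"wz":0,"grip":0},{"dx":-6.9,"dy":0,"dz":15,"wx":0,"wy":0,"wz":0,"grip":0}]'

```text
clock: 15.45
eef_pos: [0.5609, 0.2471, 0.0512]
tool_rot: [0.707, 0.707, 0.001, 0.0]
ft_force: [-0.7, -0.0, -0.8]
grip_width: 0.0006
grasp_force: 0.0
```

Call:
arm_command --increments '[{"dx":-0.1,"dy":0,"dz":0,"wx":0,"wy":0,"wz":0,"grip":0},{"dx":-0.2,"dy":0,"dz":0,"wx":0,"wy":0,"wz":0,"grip":0},{"dx":-0.2,"dy":0,"dz":0,"wx":0,"wy":0,"wz":0,"grip":0}]'

```text
clock: 15.75
eef_pos: [0.5609, 0.2456, 0.0513]
tool_rot: [0.707, 0.708, 0.001, 0.0]
ft_force: [-0.4, 0.6, 0.9]
grip_width: -0.0005
grasp_force: 0.0
```

Call:
arm_command --increments '[{"dx":-0.1,"dy":0,"dz":0,"wx":0,"wy":0,"wz":0,"grip":0},{"dx":-0.2,"dy":0,"dz":0,"wx":0,"wy":0,"wz":0,"grip":0},{"dx":-0.2,"dy":0,"dz":0,"wx":0,"wy":0,"wz":0,"grip":0}]'

```text
clock: 16.05
eef_pos: [0.5613, 0.245, 0.052]
tool_rot: [0.706, 0.708, 0.003, -0.0]
ft_force: [-0.3, 7.6, 1.8]
grip_width: -0.0002
grasp_force: 0.0
```

Call:
arm_command --increments '[{"dx":0.2,"dy":0,"dz":0,"wx":0,"wy":0,"wz":0,"grip":0},{"dx":0.5,"dy":0,"dz":0,"wx":0,"wy":0,"wz":0,"grip":0},{"dx":1.5,"dy":0,"dz":0,"wx":0,"wy":0,"wz":0,"grip":0},{"dx":4,"dy":0,"dz":0,"wx":0,"wy":0,"wz":0,"grip":0},{"dx":7,"dy":0,"dz":0,"wx":0,"wy":0,"wz":0,"grip":0},{"dx":7,"dy":0,"dz":-4,"wx":0,"wy":0,"wz":0,"grip":0},{"dx":7,"dy":0,"dz":-8,"wx":0,"wy":0,"wz":0,"grip":0},{"dx":7,"dy":0,"dz":-12,"wx":0,"wy":0,"wz":0,"grip":0},{"dx":7,"dy":0,"dz":-12,"wx":0,"wy":0,"wz":0,"grip":0}]'

```text
clock: 16.95
eef_pos: [0.5638, 0.3152, 0.1783]
tool_rot: [0.707, 0.708, 0.007, 0.002]
ft_force: [0.3, 0.5, -0.2]
grip_width: 0.0
grasp_force: 0.0
```

```bash
python3 bd.py; python3 -c "
from look import *
look('e',(.46,.51)); print(job.job_done())"
```

```text
16.95 [0.56379465 0.31517762 0.17832267] [ 0.27821562  0.51152945 -0.22429874]
side boardtop 253 lo [0.553 0.072 0.115] hi [0.576 0.267 0.616] med [0.564 0.143 0.127] rect [562. 170.] [195.  21.] 87.9
top boardtop 340 lo [0.55  0.08  0.115] hi [0.566 0.227 0.138] med [0.557 0.152 0.129] rect [558. 153.] [147.  15.] 90.0
side top edge 110 lo [ 0.48  -0.187  0.262] hi [ 0.501 -0.139  0.273] med [ 0.491 -0.165  0.267] rect [ 490. -163.] [49. 20.] 85.3
side blade 897 lo [ 0.469 -0.22   0.08 ] hi [ 0.498 -0.107  0.2  ] med [ 0.487 -0.181  0.146] rect [ 487. -165.] [113.  19.] 80.2
top top edge 115 lo [ 0.478 -0.182  0.266] hi [ 0.497 -0.138  0.278] med [ 0.487 -0.16   0.27 ] rect [ 487. -160.] [45. 14.] 82.0
top blade 321 lo [ 0.465 -0.216  0.08 ] hi [ 0.495 -0.106  0.2  ] med [ 0.477 -0.149  0.16 ] rect [ 481. -161.] [110.  19.] 82.2
17.15 [0.5596 0.3124 0.1695] [-0.68  0.13  0.82] [ 0.51  0.55  0.31  1.33 -0.    2.08] -6.017547000754838e-05
the job is handed in; nothing more can be done
None
```

The paddle hangs by its hole on the stand's hook, the plain board is pushed home against the stop, everything else stands where it was in the camera views, and I handed the job in at about 17 s; no verdict came back.

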